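# Rock-test a rice cooker's heating plate with a straightedge and seat its stuck sensor

## Task

The sensor button in the middle of this rice cooker's heating plate is stuck proud of the face. Lay the straightedge lightly, left to right, across the plate's centre and press firmly on its left end, then its right end, so that it rocks on the button; then push the button flush by pressing steadily on the middle of the straightedge, and press the left end and then the right end again to prove the rocking is gone. Press only through the straightedge, firmly but gently (never over about 3 kg of push), and leave it lying there flat, with everything else undisturbed.

Things in the scene. Friction and masses are not known exactly. Their poses are not given: they have to be found in the camera images.
- straightedge: The straightedge: plain aluminium beam of rectangular section, 170 mm long (its x), 20 mm wide (its y), 15 mm tall (z up), 0.15 kg (varies by a third), lying flat on the bench. Origin: centre of its underside. Its two ends are alike. The other long thing near it is a round rod.
- heater: Fixed rice-cooker base: white enamel pan 224 mm in diameter, 40 mm tall, with a cast-aluminium heating plate 190 mm in diameter, its flat face 48 mm above the pan's underside. It stands on a wooden disc 12 to 24 mm thick, differing each time. Origin: centre of the pan's underside; z up, y towards the robot's left (within 0.3 rad); brass tabs on its -x side. Left and right on the plate: +y and -y.
- face (a point): Point in the plane of the plate's flat face at its centre, axes as the heater's. Here a round steel sensor button, 32 mm wide with a flat 24 mm top, sticks up 3.5 to 6 mm (unknown). It slides straight down, stiffly: it gives only under about 7 N over its centre, stays where left and stops flush. While it is proud, a straightedge pressed at one end tips until that end meets the face.
- rod: Bystander: plain round steel rod 18 mm thick, 160 mm long, lying along its x. Leave alone.
- pot: Bystander: aluminium inner cooking pot, 176 mm wide, 110 mm tall. Leave alone.
- jar: Bystander: amber glass jar 50 mm wide, 70 mm tall. Leave alone.
- screwdriver: Bystander: screwdriver lying behind the heating plate. Leave alone.
- wrench: Bystander: wrench, lying. Leave alone.
- tin: Bystander: closed round tin 56 mm wide, 42 mm tall, between the robot and the work. Leave alone.
- mug: Bystander: white mug 80 mm wide, 90 mm tall. Leave alone.
Mind the look-alikes: they are no part of the job. What is shaped like the straightedge but purple or red is not meant.

How it is judged:
By the outcome, as a careful person would: the job done as asked, in the order asked, and still so for the second after the job is handed in, with the robot touching nothing.
It also fails if it takes over 72 s, if anything falls off the work surface, if the arm or the gripper's body presses on something with over 40 N, if the wrist force passes 120 N, or if a joint passes its speed limit or range.

## Robot

A 7-joint arm with a two-finger parallel gripper is mounted at the origin on the work surface. World frame = base frame: x ahead of the robot, y to its left, z up, the work surface at z = 0. Lengths are in m, angles in degrees, forces in N, time in s.
With the tool pointing down it reaches from about 0.375 to 0.925 m from the base axis. Payload 3.1 kg.
Tool frame: the origin (TCP) lies at the very end of the fingers, on their centre line; the grasp point (between the pads) lies 19 mm behind it (r.tcp_to_grasp is the distance from the TCP to the grasp point, in m); z points along the fingers, y is the line along which they close (so a half turn about z gives the same grasp; the last joint's range is limited). The gripper opens to 85 mm and grips with 20 to 120 N. Pads are 22 mm wide; open, the fingers measure 114 mm over their backs; the gripper's body (76 mm by 85 mm) begins 54 mm behind the grasp point. The pads swing forward as they close: fully open they stand 13 mm farther back than shut.
Start: joints at [65.157, 21.939, 2.515, 91.553, -1.026, 66.532, -2.859], TCP at [0.214, -0.614, 0.231] pointing down, gripper open.
Joint ranges: [-149.38, 149.38], [-23.57, 123.04], [-84.95, 90], [0, 143.3], [-89.99, 269.99], [3.08, 112.72], [-163.45, 163.45]. Speed limits (degrees/s): [159.86, 159.86, 180, 180, 180, 180, 180].

## Interface

Orientations are given as a 3x3 rotation matrix whose columns are the frame's x, y, z axes.
In Python, from cell import r, camera, order, masks_of gives the robot as it stands.
- The arm moves only by the shell command python3 -m inch 'ROWS'. ROWS is JSON, a list of rows, each an object of numbers: "hand": the opening, from 0 (shut) to 1 (fully open); "tx", "ty", "tz": the shift along the tool's x, y, z in mm; "rx", "ry", "rz": the turn, a rotation vector about the tool's x, y, z in rad. In form: [{"hand": .., "tx": .., "ty": .., "tz": .., "rx": .., "ry": .., "rz": ..}, ...]. A call has 1 to 12 rows; each row shifts and turns the commanded pose from where the row before left it, along the tool's axes as they then stand; what a row does not reach is not made up. A row lasts 1/8 s, in which the tool goes at most 62.5 mm and 10.7 degrees, less where a joint would pass 70% of its speed; a pose out of reach is approached as far as the arm can. A call is refused whole if a number of a shift passes 62.5 or a number of a turn 0.188, either way. A call with a gripper value outside its range is refused whole. The fingers move at their own pace and stop on an object; the grip force is fixed at half the most. Time passes only in rows, so rows that do not move let the fingers close. It gives the time, the measured TCP pose, the force, the opening and the grip force at its end, in the units of the state.
- r.get_state(): the state, without advancing time (a new reading comes with each control period).
- camera(name): name is "side" or "top" or "wrist"; returns a dict with "pixels" (480x640x3 uint8, red, green, blue), "camera_matrix" (3x3 intrinsics, pixels), "k1" (the pictures are not rectified: a ray, as slopes to the right and down, at radius r is drawn at 1 + k1 r^2 times it, then the intrinsics apply), "pose" (4x4, takes a point from camera to world coordinates); the wrist camera has in their place "tool_from_camera" (4x4, takes a point from camera to tool coordinates, whose origin is the TCP and whose axes are the flange's). Camera axes: x right, y down, z forward; pixel columns grow to the right and rows downward; lengths in m; the calibration is good to about 2 mm. A picture is of the moment at which its call begins: read the wrist's pose just before it. There is no depth.
- order.job_done(): hands the job in; it is judged then, once.
Trained networks look in the newest picture that a camera, given by its name, has taken for a name from the list of things; names that differ only in an ending like _2 or _b are one class to them, and where a whole thing is asked for, a point or a joint stands for the part that bears it (a point fixed in the world has none). Each returns a list of dicts, best first, with "confidence" (0 to 1); they miss things now and then, are a little off and sometimes report something else, mostly with a low value. They report only what shows in the picture. A call takes as long as a camera call. They do not tell look-alikes from the thing itself.
- masks_of(camera, query): "region" (480x640 bool, what is visible of it) and "location" ([column, row] in pixels, amid what is visible of it).
The state is a dict: "time": time; "q": joint angles; "qd": joint speeds; "effort": joint torques, N m; "eef_pos": TCP position; "orientation": TCP orientation; "force": force on the tool from outside, world axes, zero at the start; "ft_torque": the same for the moment, N m; "finger_gap": opening from 0.0 (shut) to 1.0 (fully open); "finger_force": force on a finger pad.
Only numpy, scipy, OpenCV 4.12 (cv2) and the standard library are available. Lean on these libraries where they do the work, as an engineer would, in place of code of your own. Each camera call takes 0.05 s, during which the arm holds its last target. There are 200 camera calls.

## Working session

There is one attempt and no reset: what is moved stays moved. The work goes in short steps, Python scripts to look and compute and a shell command to move; the robot and the scene stay as the last step left them, time stands still between calls to the robot, and variables do not carry over. Pictures are saved under pics/ and viewed, at most 10 in all, crops included, and the job is handed in when it is done.

```bash
ls; mkdir -p pics
python3 - <<'E'
from cell import r,camera,masks_of
import cv2,numpy as np
s=r.get_state();print({k:np.round(v,3).tolist() for k,v in s.items()})
for n in("top","side"):
    c=camera(n);cv2.imwrite(f"pics/{n}0.png",c["pixels"][:,:,::-1]);print(n,c["camera_matrix"],c["k1"],np.round(c["pose"],4).tolist())
    for q in("straightedge","heater","rod"):
        for m in masks_of(n,q)[:4]:print(n,q,round(m["confidence"],2),m["location"],m["region"].sum())
E
```

```text
pics
{'time': 0.0, 'q': [65.156, 21.994, 2.512, 91.65, -1.025, 66.531, -2.86], 'qd': [0.008, 0.079, -0.061, 0.01, -0.091, -0.06, 0.0], 'effort': [-0.001, -43.346, 1.024, -24.951, 0.01, 0.011, 0.0], 'eef_pos': [0.214, -0.613, 0.23], 'orientation': [[0.944, 0.33, -0.001], [0.33, -0.944, 0.002], [-0.0, -0.003, -1.0]], 'force': [-0.693, 0.456, 0.528], 'ft_torque': [-0.038, -0.002, 0.016], 'finger_force': 0.0, 'finger_gap': 0.996}
top [[585.07817594   0.         322.87018254]
 [  0.         585.07817594 238.66618295]
 [  0.           0.           1.        ]] 0.05283798291452696 [[0.0275, -0.9959, 0.0858, 0.3633], [-0.9996, -0.0276, 0.0007, 0.0118], [0.0016, -0.0858, -0.9963, 1.8451], [0.0, 0.0, 0.0, 1.0]]
top straightedge 0.92 [279.5, 223.2] 359
top straightedge 0.9 [234.0, 291.7] 370
top straightedge 0.82 [411.9, 326.1] 375
top heater 0.94 [379.8, 238.8] 4180
top rod 0.71 [238.0, 219.4] 305
side [[520.16634441   0.         317.89328602]
 [  0.         520.16634441 242.02745329]
 [  0.           0.           1.        ]] -0.10434798958166072 [[-0.9275, -0.2141, 0.3065, 0.1035], [-0.3736, 0.5636, -0.7367, 0.9721], [-0.015, -0.7978, -0.6028, 0.855], [0.0, 0.0, 0.0, 1.0]]
side straightedge 0.97 [339.6, 363.0] 752
side straightedge 0.92 [274.4, 288.1] 704
side straightedge 0.55 [436.3, 219.6] 456
side straightedge 0.17 [215.7, 242.4] 539
side heater 0.78 [336.5, 215.3] 3661
side heater 0.23 [220.3, 244.2] 531
side rod 0.83 [246.9, 321.6] 588
```

View pics/top0.png

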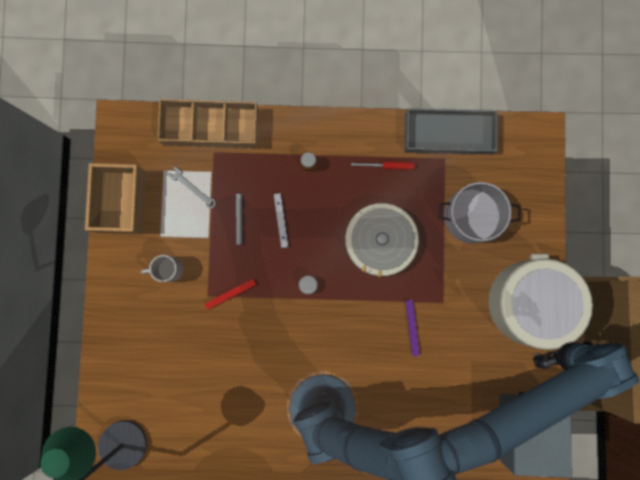

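View pics/side0.png

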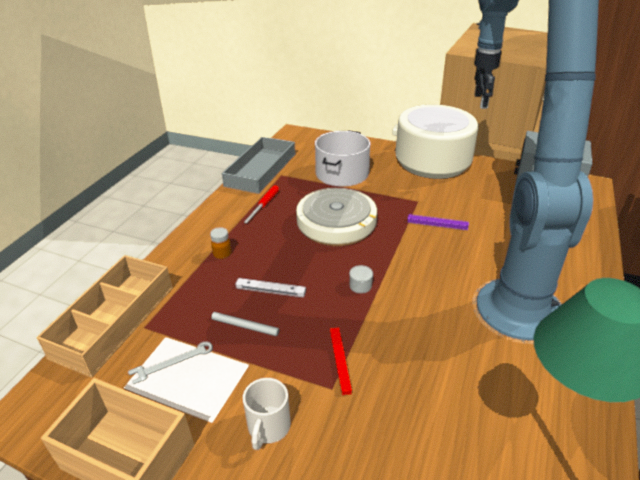

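Candidates in the top view: silver beam (281,220), round rod (238,219), red bar (231,294), purple bar (412,327). I choose the silver beam at (281,220), and check it in a crop.

```bash
cat > h.py <<'E'
from cell import r,camera,order,masks_of
import cv2,numpy as np
def dist(c):return np.array([c["k1"],0,0,0,0.])
def pose(c,s=None):
    if "pose" in c:return np.array(c["pose"])
    T=np.eye(4);T[:3,:3]=s["orientation"];T[:3,3]=s["eef_pos"];return T@np.array(c["tool_from_camera"])
def p2w(c,T,uv,z):
    # note: one-term distortion via cv2
    n=cv2.undistortPoints(np.array(uv,float).reshape(-1,1,2),np.array(c["camera_matrix"]),dist(c))[:,0]
    d=np.c_[n,np.ones(len(n))]@T[:3,:3].T
    return T[:3,3]+d*((z-T[2,3])/d[:,2])[:,None]
def w2p(c,T,P):
    W=np.linalg.inv(T);return cv2.projectPoints(np.array(P,float).reshape(-1,3),cv2.Rodrigues(W[:3,:3])[0],W[:3,3],np.array(c["camera_matrix"]),dist(c))[0][:,0]
def snap(n):
    s=r.get_state();c=camera(n);return c,pose(c,s),s
E
python3 - <<'E'
from h import *
for n,zs in(("top",(0.015,)),("side",(0.012,))):
    c,T,s=snap(n)
    for m in masks_of(n,"straightedge")[:3]:
        ys,xs=np.nonzero(m["region"]);w=p2w(c,T,np.c_[xs,ys],zs[0])[:,:2]
        print(n,m["location"],"rect",cv2.minAreaRect((w*1000).astype(np.float32)),"mean",w.mean(0).round(4))
    m=masks_of(n,"heater")[0];ys,xs=np.nonzero(m["region"])
    for z in(.058,.066):
        w=p2w(c,T,np.c_[xs,ys],z)[:,:2];print("heater",z,cv2.minEnclosingCircle((w*1000).astype(np.float32)),w.mean(0).round(4))
    for q in("screwdriver","tin","jar","pot","rod"):
        for m in masks_of(n,q)[:1]:
            print(q,p2w(c,T,[m["location"]],.02).round(3))
    if n=="top":
        a=cv2.resize(c["pixels"][180:260,220:320,::-1],(400,320),interpolation=3);b=cv2.resize(c["pixels"][195:285,335:425,::-1],(320,320),interpolation=3)
        cv2.imwrite("pics/crop1.png",np.hstack([a,b]))
E
```

```text
top [410.8, 328.5] rect ((251.9675750732422, -271.2274475097656), (166.90086364746094, 21.876310348510742), 7.149527549743652) mean [ 0.2521 -0.2717]
top [228.4, 292.2] rect ((341.384765625, 298.0475769042969), (19.485429763793945, 166.5250244140625), 28.208248138427734) mean [0.341  0.2996]
top [281.1, 219.1] rect ((575.537109375, 148.6459197998047), (169.80667114257812, 24.842924118041992), 11.0480318069458) mean [0.577  0.1494]
heater 0.058 ((522.0296020507812, -164.45338439941406), 114.7251968383789) [ 0.521  -0.1648]
heater 0.066 ((521.31884765625, -163.66416931152344), 114.2115707397461) [ 0.5203 -0.164 ]
screwdriver [[ 0.612 -0.478  0.02 ]]
tin [[0.376 0.066 0.02 ]]
jar [[0.771 0.058 0.02 ]]
pot [[ 0.61  -0.476  0.02 ]]
rod [[0.575 0.282 0.02 ]]
side [337.7, 363.9] rect ((337.78448486328125, 301.14019775390625), (22.84933853149414, 175.95706176757812), 28.683380126953125) mean [0.3338 0.3096]
side [433.7, 220.2] rect ((251.0932159423828, -265.54144287109375), (172.0326690673828, 42.2501106262207), 8.27000617980957) mean [ 0.2519 -0.2646]
side [273.8, 286.8] rect ((573.4078369140625, 149.5296173095703), (170.16067504882812, 37.64534378051758), 8.084799766540527) mean [0.5706 0.1495]
heater 0.058 ((511.7594299316406, -135.59848022460938), 141.37025451660156) [ 0.5068 -0.129 ]
heater 0.066 ((507.66107177734375, -124.47994232177734), 139.9512176513672) [ 0.5028 -0.118 ]
tin [[0.375 0.052 0.02 ]]
jar [[0.766 0.065 0.02 ]]
pot [[ 0.628 -0.525  0.02 ]]
rod [[0.564 0.284 0.02 ]]
```

View pics/crop1.png

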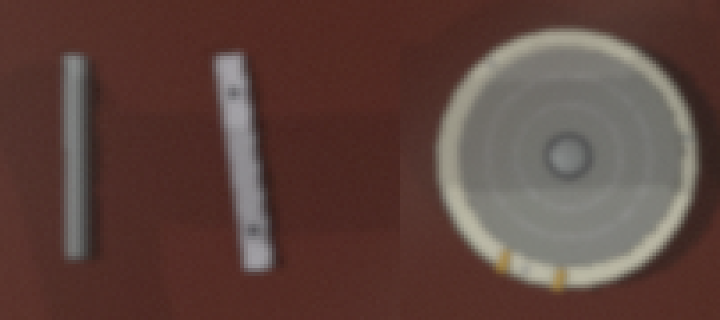

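The crop shows a rectangular light bar with two holes on the right at (281,220), which is the straightedge. The rod on its left is round. The tabs put the heater yaw at roughly -16°.

```bash
python3 -m inch '[{"tx":42,"ty":-42.5,"tz":-4},{"tx":42,"ty":-42.5,"tz":-4},{"tx":42,"ty":-42.5,"tz":-4},{"tx":42,"ty":-42.5,"tz":-4},{"tx":42,"ty":-42.5,"tz":-4},{"tx":42,"ty":-42.5,"tz":-4},{"tx":42,"ty":-42.5,"tz":-4},{"tx":42,"ty":-42.5,"tz":-4},{"tx":42,"ty":-42.5},{"tx":42,"ty":-42.5},{"tx":42,"ty":-42.5},{"rz":0.18}]'
python3 - <<'E'
from h import *
c,T,s=snap("wrist");print(np.round(s["eef_pos"],4),np.round(s["orientation"],3).tolist(),s["time"],np.round(s["q"],1));print(np.round(c["tool_from_camera"],3).tolist(),c["k1"],c["camera_matrix"][0][0])
for q in("straightedge","heater","jar","tin"):
    for m in masks_of("wrist",q)[:2]:print(q,m["confidence"],m["location"],m["region"].sum())
cv2.imwrite("pics/w1.png",c["pixels"][:,:,::-1])
E
```

```text
[ 0.2142 -0.6137  0.2313] [[0.944, 0.33, 0.0], [0.33, -0.944, 0.0], [0.0, -0.0, -1.0]] 1.2 [65.2 21.9  2.5 91.6 -1.  66.5 -2.9]
[[-0.0, -0.947, -0.321, 0.083], [1.0, 0.0, -0.002, -0.001], [0.002, -0.321, 0.947, -0.142], [0.0, 0.0, 0.0, 1.0]] 0.011654310549545922 337.1966845229741
straightedge 0.66 [7.3, 92.9] 2226$[0]: bad value
```

```bash
python3 -m inch '[{"hand":1,"tx":42,"ty":-42,"tz":-4,"rx":0,"ry":0,"rz":0},{"hand":1,"tx":42,"ty":-42,"tz":-4,"rx":0,"ry":0,"rz":0},{"hand":1,"tx":42,"ty":-42,"tz":-4,"rx":0,"ry":0,"rz":0},{"hand":1,"tx":42,"ty":-42,"tz":-4,"rx":0,"ry":0,"rz":0},{"hand":1,"tx":42,"ty":-42,"tz":-4,"rx":0,"ry":0,"rz":0},{"hand":1,"tx":42,"ty":-42,"tz":-4,"rx":0,"ry":0,"rz":0},{"hand":1,"tx":42,"ty":-42,"tz":-4,"rx":0,"ry":0,"rz":0},{"hand":1,"tx":42,"ty":-42,"tz":-4,"rx":0,"ry":0,"rz":0},{"hand":1,"tx":42,"ty":-42,"tz":0,"rx":0,"ry":0,"rz":0},{"hand":1,"tx":42,"ty":-42,"tz":0,"rx":0,"ry":0,"rz":0},{"hand":1,"tx":42,"ty":-42,"tz":0,"rx":0,"ry":0,"rz":0},{"hand":1,"tx":0,"ty":0,"tz":0,"rx":0,"ry":0,"rz":0.18}]'
python3 - <<'E'
from h import *
c,T,s=snap("wrist");print(np.round(s["eef_pos"],4),np.round(s["orientation"],3).tolist(),s["time"],np.round(s["q"],1))
for q in("straightedge","heater","jar","tin"):
    for m in masks_of("wrist",q)[:2]:print(q,m["confidence"],m["location"],m["region"].sum())
cv2.imwrite("pics/w1.png",c["pixels"][:,:,::-1])
E
```

```text
time: 2.95
eef_pos: [0.4999, -0.0184, 0.2641]
orientation: [[0.987, 0.161, 0.002], [0.161, -0.987, 0.003], [0.003, -0.003, -1.0]]
force: [0.1, -0.6, 0.5]
finger_gap: 0.996
finger_force: 0.0
[ 0.4999 -0.0184  0.2641] [[0.987, 0.161, 0.002], [0.161, -0.987, 0.003], [0.003, -0.003, -1.0]] 2.95 [ 24.3   5.5 -28.2 108.5   2.7  66.5 -85.5]
straightedge 0.78 [65.6, 286.4] 2155
straightedge 0.4 [482.3, 351.7] 87
heater 0.73 [459.9, 204.9] 34085
tin 0.62 [246.8, 293.8] 1961
tin 0.55 [460.3, 205.7] 34445
```

View pics/w1.png

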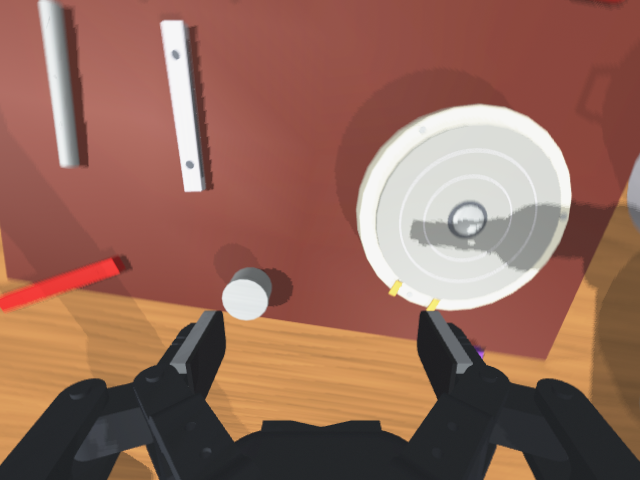

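The wrist picture shows the straightedge's top face at (162,21)–(203,190), the rod left of it, the tin (247,293), the button (468,219) and tabs (395,288), (434,304). I compute positions from it now.

```bash
cat > heat.py <<'E'
from h import *
def fit():
    pass
E
python3 - <<'E'
from h import *
c,T,s=snap("wrist");g=cv2.cvtColor(c["pixels"],7)
b=np.zeros_like(g);b[5:200,150:215]=(g[5:200,150:215]>190)
n,l,st,ce=cv2.connectedComponentsWithStats(b);i=1+st[1:,4].argmax();print(st[i],g[60,172],g[60,190:200])
ys,xs=np.nonzero(l==i);w=p2w(c,T,np.c_[xs,ys],.0175)
for z in(.015,.018):
    w=p2w(c,T,np.c_[xs,ys],z);print(z,cv2.minAreaRect((w[:,:2]*1000).astype(np.float32)))
tc=camera("top");Tt=pose(tc)
for z in(.058,.064,.070,.076):
    print(z,"button wrist",p2w(c,T,[[468,217]],z).round(4)[0,:2],"top",p2w(tc,Tt,[[335+(567-400)*90/320,195+156*90/320]],z).round(4)[0,:2],"tabs",p2w(c,T,[[395,288],[433,303]],z-.01).round(4)[:,:2].tolist())
cv2.imwrite("pics/w1h.png",cv2.resize(c["pixels"][90:320,340:600,::-1],(780,690*1)[:2])[:600])
E
```

```text
[ 150   17   43  173 3069] 246 [112 112 112 112 112 111 111 111 111 111]
0.015 ((574.79052734375, 149.28717041015625), (169.65428161621094, 20.090106964111328), 9.926337242126465)
0.018 ((574.8263549804688, 148.04580688476562), (168.35079956054688, 19.935739517211914), 9.926336288452148)
0.058 button wrist [ 0.5178 -0.1786] top [ 0.5216 -0.1679] tabs [[0.4204, -0.1244], [0.4083, -0.1733]]
0.064 button wrist [ 0.5188 -0.1758] top [ 0.521  -0.1673] tabs [[0.4231, -0.1226], [0.4112, -0.1706]]
0.07 button wrist [ 0.5199 -0.1729] top [ 0.5205 -0.1667] tabs [[0.4257, -0.1207], [0.414, -0.1679]]
0.076 button wrist [ 0.521 -0.17 ] top [ 0.52   -0.1661] tabs [[0.4284, -0.1188], [0.4169, -0.1652]]
```

```bash
python3 -m inch '[{"hand":1,"tx":25,"ty":-38,"tz":38,"rx":0,"ry":0,"rz":0},{"hand":1,"tx":25,"ty":-38,"tz":38,"rx":0,"ry":0,"rz":0},{"hand":1,"tx":25,"ty":-38,"tz":38,"rx":0,"ry":0,"rz":0},{"hand":1,"tx":26,"ty":-39,"tz":38,"rx":0,"ry":0,"rz":-0.01},{"hand":1,"tx":0,"ty":0,"tz":0,"rx":0,"ry":0,"rz":0}]'
python3 - <<'E'
from h import *
c,T,s=snap("wrist");R=np.array(s["orientation"]);p=np.array(s["eef_pos"]);print(p.round(4),R.round(4).tolist())
print("to go mm",(R.T@(np.array([.5748,.1490,.005])-p)*1000).round(1))
cv2.imwrite("pics/w2.png",c["pixels"][:,:,::-1])
E
```

```text
time: 3.92
eef_pos: [0.5712, 0.1453, 0.1067]
orientation: [[0.985, 0.171, -0.009], [0.171, -0.985, 0.002], [-0.008, -0.004, -1.0]]
force: [-1.1, -1.1, 0.9]
finger_gap: 0.999
finger_force: 0.0
[0.5712 0.1453 0.1067] [[0.9852, 0.1714, -0.0086], [0.1714, -0.9852, 0.0024], [-0.0081, -0.0038, -1.0]]
to go mm [  5.   -2.6 101.7]
```

View pics/w2.png

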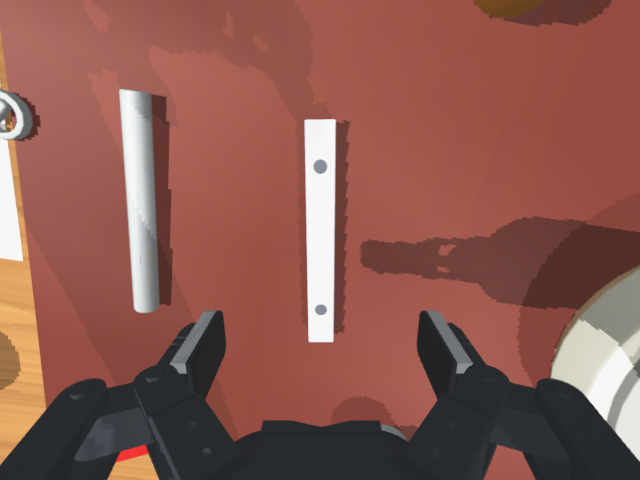

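The beam runs at column 321 from row 120 to 342, well centred between the fingers.

Run:
```python
from h import *
c,T,s=snap("wrist");R=np.array(s["orientation"]);p=np.array(s["eef_pos"]);g=cv2.cvtColor(c["pixels"],7)
b=np.zeros_like(g);b[100:360,295:345]=g[100:360,295:345]>190
ys,xs=np.nonzero(b);w=p2w(c,T,np.c_[xs,ys],.015)
q=cv2.minAreaRect((w[:,:2]*1000).astype(np.float32));print(q,np.degrees(np.arctan2(R[1,0],R[0,0])))
print("to go",(R.T@(np.r_[np.array(q[0])/1000,.005]-p)*1000).round(1))
```

```text
((575.0658569335938, 149.00733947753906), (169.29246520996094, 20.033292770385742), 10.124473571777344) 9.690553410542691
to go [  4.1  -5.7 103.8]
```

Run:
```python
from h import *
c,T,s=snap("wrist");print(np.round(c["camera_matrix"],1).tolist(),np.round(c["tool_from_camera"],4).tolist())
print(np.round(s["eef_pos"],4),np.round(s["orientation"],4).tolist(),np.round(s["qd"],2),s["force"])
g=cv2.cvtColor(c["pixels"],7);ys,xs=np.nonzero(g[100:360,295:345]>190);print(xs.mean()+295,xs.min()+295,xs.max()+295)
```

```text
[[337.2, 0.0, 320.9], [0.0, 337.2, 244.8], [0.0, 0.0, 1.0]] [[-0.0001, -0.9471, -0.3209, 0.0828], [1.0, 0.0005, -0.0018, -0.0012], [0.0019, -0.3209, 0.9471, -0.1423], [0.0, 0.0, 0.0, 1.0]]
[0.5738 0.1409 0.1105] [[0.9862, 0.1655, -0.0019], [0.1655, -0.9862, -0.0007], [-0.002, 0.0004, -1.0]] [ 1.58 -2.83  1.08 -0.6   0.17 -0.02 -0.19] [ 0.18911022 -0.07393783  1.21991858]
312.44852173913046 296 326
```

```bash
cat > go.py <<'E'
import sys
from h import *
t=np.array([float(a) for a in sys.argv[1:4]]);s=r.get_state();R=np.array(s["orientation"]);p=np.array(s["eef_pos"])
print("p",p.round(4),"yaw",np.degrees(np.arctan2(R[1,0],R[0,0])).round(2),"tz axis",R[:,2].round(4),"togo",(R.T@(t-p)*1000).round(1),"F",np.round(s["force"],2),"qd",np.abs(s["qd"]).max().round(2),"t",s["time"],"q",np.round(s["q"],1))
E
python3 -m inch '[{"hand":1,"tx":0,"ty":0,"tz":0,"rx":0,"ry":0,"rz":0},{"hand":1,"tx":0,"ty":0,"tz":0,"rx":0,"ry":0,"rz":0},{"hand":1,"tx":0,"ty":0,"tz":0,"rx":0,"ry":0,"rz":0}]' >/dev/null; python3 go.py .575 .149 .005
```

```text
p [0.5746 0.1408 0.1122] yaw 9.43 tz axis [ 1.7e-03 -4.0e-04 -1.0e+00] togo [  1.6  -8.1 107.2] F [-0.29  0.67  0.04] qd 0.52 t 4.45 q [   7.1   26.5  -30.4  104.1   16.4   53.6 -111.1]
```

```bash
python3 -m inch '[{"hand":1,"tx":1.6,"ty":-8,"tz":40,"rx":0,"ry":0,"rz":-0.011},{"hand":1,"tx":0,"ty":0,"tz":40,"rx":0,"ry":0,"rz":0},{"hand":1,"tx":0,"ty":0,"tz":18,"rx":0,"ry":0,"rz":0},{"hand":1,"tx":0,"ty":0,"tz":0,"rx":0,"ry":0,"rz":0},{"hand":1,"tx":0,"ty":0,"tz":0,"rx":0,"ry":0,"rz":0},{"hand":1,"tx":0,"ty":0,"tz":0,"rx":0,"ry":0,"rz":0}]' ; python3 go.py .575 .149 .005
```

```text
time: 5.2
eef_pos: [0.576, 0.1502, 0.0151]
orientation: [[0.984, 0.176, 0.003], [0.176, -0.984, 0.001], [0.003, -0.0, -1.0]]
force: [-0.2, -0.1, 0.2]
finger_gap: 1.003
finger_force: 0.0
p [0.576  0.1502 0.0151] yaw 10.12 tz axis [ 3.3e-03  8.0e-04 -1.0e+00] togo [-1.3  1.  10.1] F [-0.23 -0.11  0.21] qd 0.35 t 5.2 q [   3.4   34.7  -27.2  105.8   21.9   44.5 -115.3]
```

```bash
python3 -m inch '[{"hand":1,"tx":-1,"ty":1,"tz":8,"rx":0,"ry":0,"rz":0},{"hand":1,"tx":0,"ty":0,"tz":0,"rx":0,"ry":0,"rz":0},{"hand":0.4,"tx":0,"ty":0,"tz":0,"rx":0,"ry":0,"rz":0},{"hand":0.4,"tx":0,"ty":0,"tz":0,"rx":0,"ry":0,"rz":0},{"hand":0,"tx":0,"ty":0,"tz":0,"rx":0,"ry":0,"rz":0},{"hand":0,"tx":0,"ty":0,"tz":0,"rx":0,"ry":0,"rz":0},{"hand":0,"tx":0,"ty":0,"tz":0,"rx":0,"ry":0,"rz":0}]' ; python3 go.py .575 .149 .005
```

```text
time: 6.08
eef_pos: [0.574, 0.1487, 0.0057]
orientation: [[0.984, 0.176, 0.001], [0.176, -0.984, 0.0], [0.001, 0.0, -1.0]]
force: [-0.5, -0.2, 2.8]
finger_gap: 0.207
finger_force: 61.2
p [0.574  0.1487 0.0057] yaw 10.13 tz axis [ 7.e-04  1.e-04 -1.e+00] togo [ 1.1 -0.2  0.7] F [-0.52 -0.17  2.77] qd 0.18 t 6.075 q [   3.2   35.4  -26.9  106.1   22.3   43.6 -115.6]
```

```bash
python3 -m inch '[{"hand":0,"tx":0,"ty":0,"tz":-20,"rx":0,"ry":0,"rz":0},{"hand":0,"tx":0,"ty":0,"tz":-55,"rx":0,"ry":0,"rz":0},{"hand":0,"tx":0,"ty":0,"tz":-55,"rx":0,"ry":0,"rz":0},{"hand":0,"tx":0,"ty":0,"tz":-55,"rx":0,"ry":0,"rz":0},{"hand":0,"tx":-18,"ty":50,"tz":0,"rx":0,"ry":0,"rz":0},{"hand":0,"tx":-18,"ty":50,"tz":0,"rx":0,"ry":0,"rz":0},{"hand":0,"tx":-18,"ty":50,"tz":0,"rx":0,"ry":0,"rz":0},{"hand":0,"tx":-18,"ty":50,"tz":0,"rx":0,"ry":0,"rz":0},{"hand":0,"tx":-18,"ty":50,"tz":0,"rx":0,"ry":0,"rz":0},{"hand":0,"tx":-18,"ty":50,"tz":0,"rx":0,"ry":0,"rz":0},{"hand":0,"tx":0,"ty":0,"tz":0,"rx":0,"ry":0,"rz":-0.16},{"hand":0,"tx":0,"ty":0,"tz":0,"rx":0,"ry":0,"rz":-0.16}]' >/dev/null;  python3 -m inch '[{"hand":0,"tx":0,"ty":0,"tz":0,"rx":0,"ry":0,"rz":-0.16},{"hand":0,"tx":0,"ty":0,"tz":0,"rx":0,"ry":0,"rz":-0.16},{"hand":0,"tx":0,"ty":0,"tz":0,"rx":0,"ry":0,"rz":-0.16},{"hand":0,"tx":0,"ty":0,"tz":0,"rx":0,"ry":0,"rz":-0.16},{"hand":0,"tx":0,"ty":0,"tz":0,"rx":0,"ry":0,"rz":-0.16},{"hand":0,"tx":0,"ty":0,"tz":0,"rx":0,"ry":0,"rz":0},{"hand":0,"tx":0,"ty":0,"tz":0,"rx":0,"ry":0,"rz":0},{"hand":0,"tx":0,"ty":0,"tz":0,"rx":0,"ry":0,"rz":0},{"hand":0,"tx":0,"ty":0,"tz":0,"rx":0,"ry":0,"rz":0}]'; python3 go.py .52 -.168 .12
python3 - <<'E'
from h import *
c,T,s=snap("wrist");cv2.imwrite("pics/w3.png",c["pixels"][:,:,::-1])
E
```

```text
time: 8.7
eef_pos: [0.52, -0.1657, 0.1903]
orientation: [[0.271, 0.963, -0.0], [0.963, -0.271, -0.0], [-0.0, -0.0, -1.0]]
force: [-0.1, -0.7, -1.6]
finger_gap: 0.213
finger_force: 60.7
p [ 0.52   -0.1657  0.1903] yaw 74.27 tz axis [-1.e-04 -0.e+00 -1.e+00] togo [-2.2  0.6 70.3] F [-0.11 -0.68 -1.63] qd 0.2 t 8.7 q [ 43.2  16.5 -34.3 106.9  10.7  59.8 -11.1]
```

View pics/w3.png

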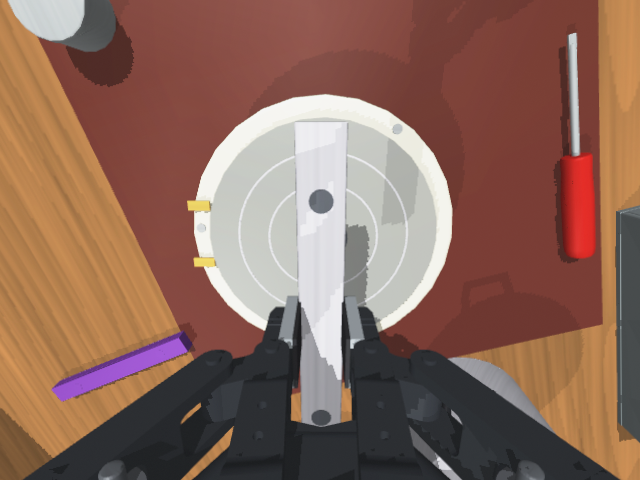

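The picture shows the held beam over the plate, pan outline clear of it at left, top and right, and tabs at (199,205), (204,262). Now I fit the pan outline.

```bash
cat > fit.py <<'E'
from h import *
from scipy.optimize import least_squares
c,T,s=snap("wrist");im=cv2.GaussianBlur(c["pixels"],(3,3),0).astype(float);g=im[:,:,1]
out=[];c0=np.array([323,224.])
for a in np.radians(np.r_[140:345:2,348:375:2]+0.):   # image angle, y down
    d=np.array([np.cos(a),np.sin(a)]);rr=np.arange(100,165,.5);q=c0+rr[:,None]*d
    v=cv2.remap(g.astype(np.float32),q[:,0].astype(np.float32)[None],q[:,1].astype(np.float32)[None],1)[0]
    dv=np.diff(v[::2]);k=dv.argmin()
    if dv[k]<-25: out.append(q[2*k+1])
out=np.array(out)
th=np.linspace(0,2*np.pi,721)
def res(p,R,h,pts):
    P=np.c_[p[0]+R*np.cos(th),p[1]+R*np.sin(th),np.full(721,p[2]+h)];u=w2p(c,T,P)
    cm=u.mean(0);k=np.argsort(np.arctan2(*(u-cm).T[::-1]));ang=np.arctan2(*(u-cm).T[::-1])[k];rad=np.hypot(*(u-cm).T)[k]
    return np.hypot(*(pts-cm).T)-np.interp(np.arctan2(*(pts-cm).T[::-1]),ang,rad,period=2*np.pi)
f=least_squares(lambda p:res(p,.112,.04,out),[.52,-.167,.018],loss="soft_l1",f_scale=1,x_scale=.01)
print("pan",f.x.round(4),np.median(np.abs(f.fun)),len(out))
for t in(.012,.018,.024):
    f2=least_squares(lambda p:res([*p,t],.112,.04,out),[.52,-.167],loss="soft_l1",x_scale=.01);print(t,f2.x.round(4),f2.cost.round(1))
w=p2w(c,T,[[199,205.5],[204,262]],f.x[2]+.038)-[*f.x[:2],0];d=w[0]-w[1];print("tabs",w.round(4).tolist(),"yaw by line",np.degrees(np.arctan2(-d[0],d[1])),"by mid",np.degrees(np.arctan2(*(-w.mean(0)[[1,0]]))))
# beam ends seen in tool frame at underside/top
E
python3 fit.py; python3 go.py .52 -.167 .12
```

```text
pan [ 0.5204 -0.1675  0.0107] 0.30069500947638517 117
0.012 [ 0.5204 -0.1677] 45.7
0.018 [ 0.5202 -0.1687] 149.7
0.024 [ 0.5202 -0.1695] 282.3
tabs [[-0.0947, 0.0529, 0.0487], [-0.1102, 0.0034, 0.0487]] yaw by line -17.367703713026895 by mid -15.358266418998516
p [ 0.5201 -0.1657  0.1903] yaw 74.29 tz axis [-1.e-04  0.e+00 -1.e+00] togo [-1.3  0.3 70.3] F [-0.36 -0.86 -2.79] qd 0.1 t 8.8 q [ 43.2  16.5 -34.3 106.9  10.7  59.8 -11.1]
```

```bash
python3 -m inch '[{"hand":0,"tx":-3,"ty":1,"tz":40,"rx":0,"ry":0,"rz":0},{"hand":0,"tx":0,"ty":0,"tz":40,"rx":0,"ry":0,"rz":0},{"hand":0,"tx":0,"ty":0,"tz":20,"rx":0,"ry":0,"rz":0},{"hand":0,"tx":0,"ty":0,"tz":0,"rx":0,"ry":0,"rz":0},{"hand":0,"tx":0,"ty":0,"tz":0,"rx":0,"ry":0,"rz":0},{"hand":0,"tx":0,"ty":0,"tz":0,"rx":0,"ry":0,"rz":0},{"hand":0,"tx":0,"ty":0,"tz":0,"rx":0,"ry":0,"rz":0}]'; python3 go.py .5201 -.169 .08;python3 -m inch '[{"hand":0,"tx":0,"ty":0,"tz":2,"rx":0,"ry":0,"rz":0},{"hand":0,"tx":0,"ty":0,"tz":2,"rx":0,"ry":0,"rz":0},{"hand":0,"tx":0,"ty":0,"tz":0,"rx":0,"ry":0,"rz":0}]'; python3 go.py .5201 -.169 .08
```

```text
time: 9.68
eef_pos: [0.5212, -0.1692, 0.0915]
orientation: [[0.271, 0.963, 0.002], [0.963, -0.271, -0.001], [-0.0, 0.002, -1.0]]
force: [-0.6, -0.0, -2.4]
finger_gap: 0.212
finger_force: 60.7
p [ 0.5212 -0.1692  0.0915] yaw 74.3 tz axis [ 0.0022 -0.001  -1.    ] togo [-0.1 -1.1 11.5] F [-0.57 -0.03 -2.35] qd 0.35 t 9.675 q [ 40.7  24.2 -31.8 110.8  16.6  49.4 -15.4]
time: 10.05
eef_pos: [0.5199, -0.1689, 0.086]
orientation: [[0.271, 0.963, -0.001], [0.963, -0.271, 0.0], [0.0, -0.001, -1.0]]
force: [0.3, -0.7, -2.3]
finger_gap: 0.212
finger_force: 60.7
p [ 0.5199 -0.1689  0.086 ] yaw 74.3 tz axis [-7.e-04  3.e-04 -1.e+00] togo [-0.1  0.2  6. ] F [ 0.3  -0.7  -2.27] qd 0.2 t 10.05 q [ 40.5  24.7 -31.6 111.   16.9  48.9 -15.7]
```

Run:
```python
from h import *
c,T,s=snap("side");cv2.imwrite("pics/s2.png",cv2.resize(c["pixels"][160:260,270:400,::-1],(780,600),interpolation=3))
```

```text
(no output)
```

View pics/s2.png

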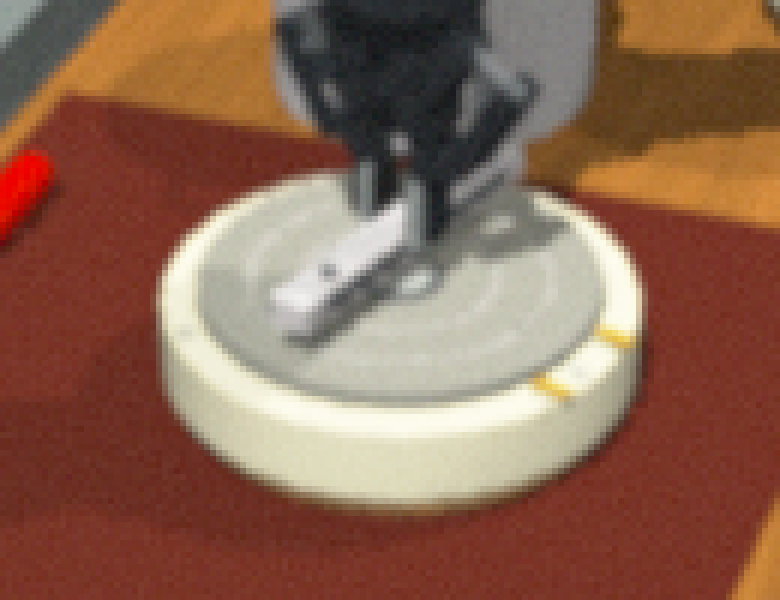

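The side view shows the beam hovering over the plate, aligned through the centre and parallel to the tab line; the button shows under it at (415,275). I lower in small steps.

```bash
Z='{"hand":0,"tx":0,"ty":0,"tz":0,"rx":0,"ry":0,"rz":0}'; python3 -m inch '[{"hand":0,"tx":0,"ty":0,"tz":2,"rx":0,"ry":0,"rz":0},{"hand":0,"tx":0,"ty":0,"tz":2,"rx":0,"ry":0,"rz":0},{"hand":0,"tx":0,"ty":0,"tz":2,"rx":0,"ry":0,"rz":0},{"hand":0,"tx":0,"ty":0,"tz":2,"rx":0,"ry":0,"rz":0},{"hand":0,"tx":0,"ty":0,"tz":0,"rx":0,"ry":0,"rz":0}]' | grep -E "pos|force:"; python3 -m inch '[{"hand":0,"tx":0,"ty":0,"tz":1,"rx":0,"ry":0,"rz":0},{"hand":0,"tx":0,"ty":0,"tz":1,"rx":0,"ry":0,"rz":0}]'| grep -E "pos|force:"
```

```text
eef_pos: [0.52, -0.1688, 0.078]
force: [-0.6, 0.0, -1.5]
finger_force: 60.7
eef_pos: [0.5203, -0.1689, 0.0763]
force: [-1.0, 0.1, -1.4]
finger_force: 60.7
```

```bash
python3 -m inch '[{"hand":0,"tx":0,"ty":0,"tz":0.7,"rx":0,"ry":0,"rz":0},{"hand":0,"tx":0,"ty":0,"tz":0.7,"rx":0,"ry":0,"rz":0},{"hand":0,"tx":0,"ty":0,"tz":0,"rx":0,"ry":0,"rz":0}]' | grep -E "pos|force:"
```

```text
eef_pos: [0.5202, -0.1689, 0.0748]
force: [-0.5, 0.9, -1.3]
finger_force: 60.7
```

```bash
python3 -m inch '[{"hand":0,"tx":0,"ty":0,"tz":0.7,"rx":0,"ry":0,"rz":0},{"hand":0,"tx":0,"ty":0,"tz":0.3,"rx":0,"ry":0,"rz":0},{"hand":0,"tx":0,"ty":0,"tz":0,"rx":0,"ry":0,"rz":0}]' | grep -E "pos|force:"
```

```text
eef_pos: [0.5202, -0.1689, 0.0739]
force: [-0.2, 0.1, -1.9]
finger_force: 60.7
```

```bash
python3 -m inch '[{"hand":0,"tx":0,"ty":0,"tz":0.5,"rx":0,"ry":0,"rz":0},{"hand":0,"tx":0,"ty":0,"tz":0.5,"rx":0,"ry":0,"rz":0}]' | grep -E "pos|force:"
```

```text
eef_pos: [0.5203, -0.1689, 0.0736]
force: [-2.3, -0.3, 4.9]
finger_force: 61.5
```

```bash
python3 -m inch '[{"hand":0,"tx":0,"ty":0,"tz":0.5,"rx":0,"ry":0,"rz":0},{"hand":0,"tx":0,"ty":0,"tz":0.3,"rx":0,"ry":0,"rz":0}]' | grep -E "pos|force:"
```

```text
eef_pos: [0.5203, -0.1689, 0.0725]
force: [-2.4, 0.9, 3.9]
finger_force: 61.5
```

Run:
```python
from h import *
c,T,s=snap("side");cv2.imwrite("pics/s3.png",cv2.resize(c["pixels"][160:260,270:400,::-1],(780,600),interpolation=3))
```

```text
(no output)
```

View pics/s3.png

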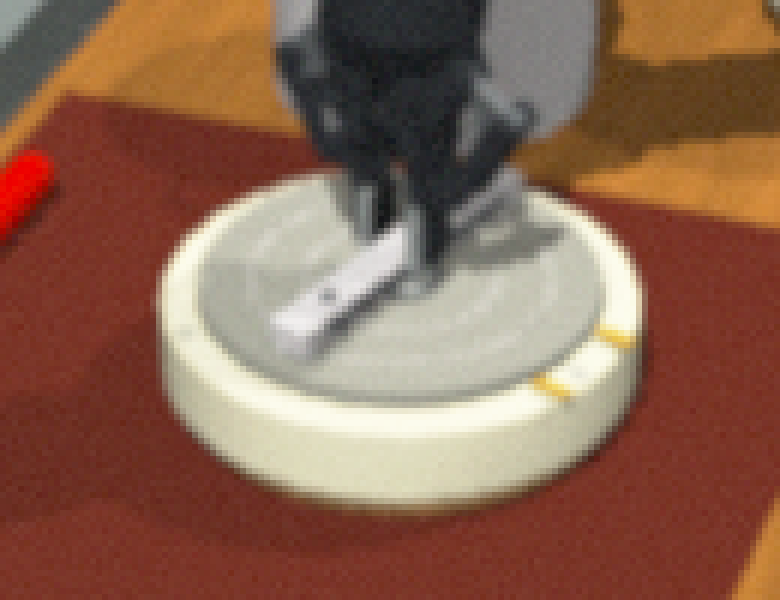

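Contact at TCP z≈73.6 mm, about 6 N; the side view shows the beam resting on the button, clear of the face. I should have checked between those last two steps, since the second may have nudged the button by up to 1 mm. I relieve the load and release.

```bash
python3 -m inch '[{"hand":0,"tx":0,"ty":0,"tz":-0.5,"rx":0,"ry":0,"rz":0},{"hand":0,"tx":0,"ty":0,"tz":0,"rx":0,"ry":0,"rz":0}]' | grep -E "pos|force:"
```

```text
eef_pos: [0.5203, -0.1689, 0.0724]
force: [-1.1, 0.7, 2.2]
finger_force: 61.2
```

```bash
python3 -m inch '[{"hand":0,"tx":0,"ty":0,"tz":-0.5,"rx":0,"ry":0,"rz":0},{"hand":0,"tx":0,"ty":0,"tz":0,"rx":0,"ry":0,"rz":0},{"hand":0.5,"tx":0,"ty":0,"tz":0,"rx":0,"ry":0,"rz":0},{"hand":0.5,"tx":0,"ty":0,"tz":0,"rx":0,"ry":0,"rz":0},{"hand":0.5,"tx":0,"ty":0,"tz":0,"rx":0,"ry":0,"rz":0}]' | grep -E "pos|force:|gap"
```

```text
eef_pos: [0.5206, -0.169, 0.0733]
force: [-0.8, 0.3, 0.7]
finger_gap: 0.5
finger_force: 0.0
```

```bash
python3 -m inch '[{"hand":0.5,"tx":0,"ty":0,"tz":-15,"rx":0,"ry":0,"rz":0},{"hand":0.5,"tx":0,"ty":0,"tz":-45,"rx":0,"ry":0,"rz":0},{"hand":0,"tx":0,"ty":0,"tz":-45,"rx":0,"ry":0,"rz":0},{"hand":0,"tx":0,"ty":0,"tz":0,"rx":0,"ry":0,"rz":0},{"hand":0,"tx":0,"ty":0,"tz":0,"rx":0,"ry":0,"rz":0},{"hand":0,"tx":0,"ty":0,"tz":0,"rx":0,"ry":0,"rz":0},{"hand":0,"tx":0,"ty":0,"tz":0,"rx":0,"ry":0,"rz":0}]' | grep -E "pos|force:|gap|time";python3 fit.py|head -2; python3 go.py .5204 -.168 .09
python3 - <<'E'
from h import *
c,T,s=snap("wrist");cv2.imwrite("pics/w4.png",c["pixels"][:,:,::-1])
E
```

```text
time: 14.02
eef_pos: [0.5193, -0.1687, 0.1768]
force: [-0.6, -0.2, 0.6]
finger_gap: -0.003
finger_force: 0.0
pan [ 0.5204 -0.1675  0.0107] 0.3145811450069118 116
0.012 [ 0.5204 -0.1678] 41.1
p [ 0.5194 -0.1687  0.1769] yaw 74.31 tz axis [-0.0021  0.001  -1.    ] togo [ 0.9  0.9 86.9] F [-0.03 -0.1   0.69] qd 0.47 t 14.075 q [ 43.4  17.6 -34.3 107.4  11.5  58.6 -11.4]
```

View pics/w4.png

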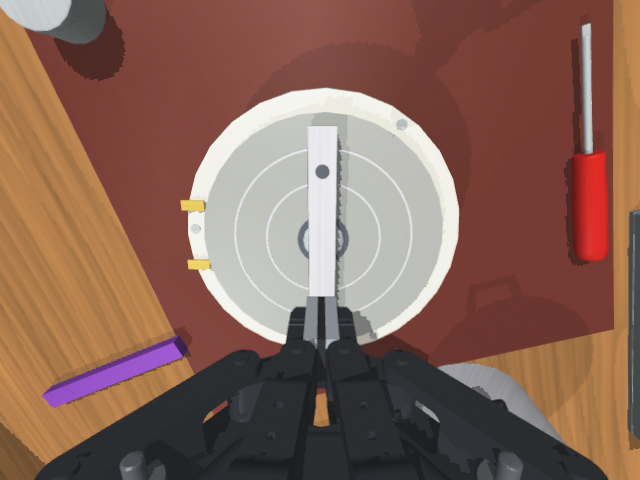

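The beam lies across the button (ring centre (322,238)), its left end at (322,126); the face looks clear. Compute the end's position.

Run:
```python
from h import *
c,T,s=snap("wrist");R=np.array(s["orientation"]);p=np.array(s["eef_pos"])
for z in(.079,.082):
    e=p2w(c,T,[[322.5,126]],z)[0];b=p2w(c,T,[[322,290]],z)[0];d=e-b;d/=np.linalg.norm(d)
    print(z,"end",e.round(4),"centre",(e-.085*d).round(4),"dir",np.degrees(np.arctan2(d[1],d[0])).round(2),"togo left72 tool",(R.T@(e-.013*d-p)*1000).round(1))
```

```text
0.079 end [ 0.5435 -0.085   0.079 ] centre [ 0.5203 -0.1668  0.079 ] dir 74.2 togo left72 tool [74.   0.5 98.2]
0.082 end [ 0.5434 -0.085   0.082 ] centre [ 0.5203 -0.1668  0.082 ] dir 74.2 togo left72 tool [74.   0.4 95.2]
```

```bash
python3 -m inch '[{"hand":0,"tx":37,"ty":0,"tz":20,"rx":0,"ry":0,"rz":0},{"hand":0,"tx":37,"ty":0.5,"tz":20,"rx":0,"ry":0,"rz":0},{"hand":0,"tx":0,"ty":0,"tz":30,"rx":0,"ry":0,"rz":0},{"hand":0,"tx":0,"ty":0,"tz":14,"rx":0,"ry":0,"rz":0},{"hand":0,"tx":0,"ty":0,"tz":0,"rx":0,"ry":0,"rz":0},{"hand":0,"tx":0,"ty":0,"tz":0,"rx":0,"ry":0,"rz":0},{"hand":0,"tx":0,"ty":0,"tz":2,"rx":0,"ry":0,"rz":0},{"hand":0,"tx":0,"ty":0,"tz":2,"rx":0,"ry":0,"rz":0},{"hand":0,"tx":0,"ty":0,"tz":2,"rx":0,"ry":0,"rz":0},{"hand":0,"tx":0,"ty":0,"tz":1,"rx":0,"ry":0,"rz":0},{"hand":0,"tx":0,"ty":0,"tz":0,"rx":0,"ry":0,"rz":0}]' | grep -E "pos|force:|time"; python3 go.py .5399 -.0975 .0765
```

```text
time: 15.55
eef_pos: [0.5406, -0.0977, 0.0869]
force: [-0.0, -0.6, 1.0]
finger_force: 0.0
p [ 0.5406 -0.0977  0.0869] yaw 74.31 tz axis [-3.e-04  1.e-04 -1.e+00] togo [ 0.  -0.7 10.4] F [-0.   -0.65  1.03] qd 0.11 t 15.55 q [ 34.3  25.3 -33.5 110.5  18.1  49.4 -24.3]
```

```bash
python3 -m inch '[{"hand":0,"tx":0,"ty":-0.7,"tz":1.5,"rx":0,"ry":0,"rz":0},{"hand":0,"tx":0,"ty":0,"tz":1.5,"rx":0,"ry":0,"rz":0},{"hand":0,"tx":0,"ty":0,"tz":1,"rx":0,"ry":0,"rz":0},{"hand":0,"tx":0,"ty":0,"tz":1,"rx":0,"ry":0,"rz":0},{"hand":0,"tx":0,"ty":0,"tz":1,"rx":0,"ry":0,"rz":0},{"hand":0,"tx":0,"ty":0,"tz":1,"rx":0,"ry":0,"rz":0},{"hand":0,"tx":0,"ty":0,"tz":1,"rx":0,"ry":0,"rz":0},{"hand":0,"tx":0,"ty":0,"tz":0,"rx":0,"ry":0,"rz":0}]' | grep -E "pos|force:|time"
```

```text
time: 16.55
eef_pos: [0.5402, -0.0975, 0.0791]
force: [-0.5, 0.5, 0.1]
finger_force: 0.2
```

```bash
python3 -m inch '[{"hand":0,"tx":0,"ty":0,"tz":1,"rx":0,"ry":0,"rz":0},{"hand":0,"tx":0,"ty":0,"tz":1,"rx":0,"ry":0,"rz":0},{"hand":0,"tx":0,"ty":0,"tz":1,"rx":0,"ry":0,"rz":0},{"hand":0,"tx":0,"ty":0,"tz":0,"rx":0,"ry":0,"rz":0}]' | grep -E "pos|force:|time"
```

```text
time: 17.05
eef_pos: [0.5406, -0.0975, 0.0787]
force: [-4.4, 0.3, 15.2]
finger_force: 7.6
```

Left end has met the face at 15 N. I hold briefly, then go to the right end.

```bash
python3 -m inch '[{"hand":0,"tx":0,"ty":0,"tz":0,"rx":0,"ry":0,"rz":0},{"hand":0,"tx":0,"ty":0,"tz":0,"rx":0,"ry":0,"rz":0},{"hand":0,"tx":0,"ty":0,"tz":0,"rx":0,"ry":0,"rz":0},{"hand":0,"tx":0,"ty":0,"tz":0,"rx":0,"ry":0,"rz":0}]' | grep -E "pos|force:|time"; python3 -m inch '[{"hand":0,"tx":0,"ty":0,"tz":-5,"rx":0,"ry":0,"rz":0},{"hand":0,"tx":0,"ty":0,"tz":-30,"rx":0,"ry":0,"rz":0},{"hand":0,"tx":-48,"ty":0,"tz":0,"rx":0,"ry":0,"rz":0},{"hand":0,"tx":-48,"ty":0,"tz":0,"rx":0,"ry":0,"rz":0},{"hand":0,"tx":-48,"ty":0,"tz":0,"rx":0,"ry":0,"rz":0},{"hand":0,"tx":0,"ty":0,"tz":0,"rx":0,"ry":0,"rz":0},{"hand":0,"tx":0,"ty":0,"tz":0,"rx":0,"ry":0,"rz":0},{"hand":0,"tx":0,"ty":0,"tz":0,"rx":0,"ry":0,"rz":0},{"hand":0,"tx":0,"ty":0,"tz":0,"rx":0,"ry":0,"rz":0}]' | grep -E "pos|force:|time"; python3 go.py .5007 -.2361 .079
python3 - <<'E'
from h import *
c,T,s=snap("wrist");g=cv2.cvtColor(c["pixels"],7).astype(int);cv2.imwrite("pics/w5.png",c["pixels"][:,:,::-1])
E
```

```text
time: 17.55
eef_pos: [0.5406, -0.0976, 0.0787]
force: [-4.7, 0.6, 14.8]
finger_force: 7.5
time: 18.68
eef_pos: [0.5016, -0.2346, 0.1111]
force: [-0.4, 0.5, 0.4]
finger_force: 0.0
p [ 0.5016 -0.2346  0.1111] yaw 74.47 tz axis [ 1.e-04  6.e-04 -1.e+00] togo [-1.7 -0.5 32.1] F [-0.4   0.48  0.44] qd 0.42 t 18.675 q [ 47.8  23.2 -31.8 109.3  15.2  51.8  -7. ]
```

View pics/w5.png

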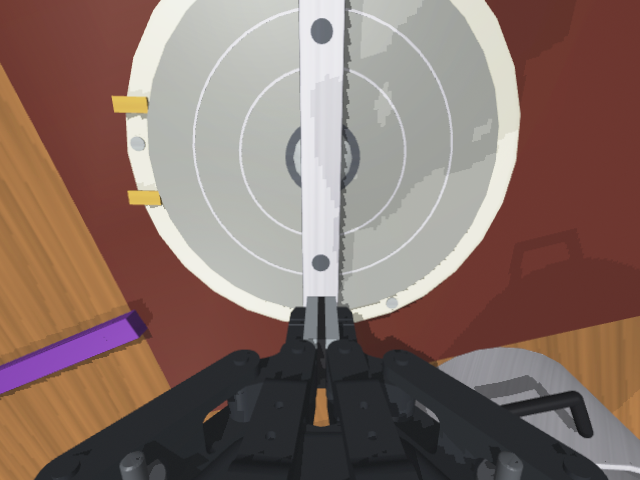

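The beam is still centred over the button ring (322,155), with the fingers on its right end. Lower there.

```bash
python3 -m inch '[{"hand":0,"tx":-1,"ty":-0.5,"tz":15,"rx":0,"ry":0,"rz":0},{"hand":0,"tx":0,"ty":0,"tz":2,"rx":0,"ry":0,"rz":0},{"hand":0,"tx":0,"ty":0,"tz":2,"rx":0,"ry":0,"rz":0},{"hand":0,"tx":0,"ty":0,"tz":2,"rx":0,"ry":0,"rz":0},{"hand":0,"tx":0,"ty":0,"tz":1.5,"rx":0,"ry":0,"rz":0},{"hand":0,"tx":0,"ty":0,"tz":1.5,"rx":0,"ry":0,"rz":0},{"hand":0,"tx":0,"ty":0,"tz":1.5,"rx":0,"ry":0,"rz":0},{"hand":0,"tx":0,"ty":0,"tz":1.5,"rx":0,"ry":0,"rz":0},{"hand":0,"tx":0,"ty":0,"tz":1,"rx":0,"ry":0,"rz":0},{"hand":0,"tx":0,"ty":0,"tz":1,"rx":0,"ry":0,"rz":0},{"hand":0,"tx":0,"ty":0,"tz":0,"rx":0,"ry":0,"rz":0},{"hand":0,"tx":0,"ty":0,"tz":0,"rx":0,"ry":0,"rz":0}]' | grep -E "pos|force:|time"
```

```text
time: 20.23
eef_pos: [0.5004, -0.237, 0.0821]
force: [-0.2, -0.3, 0.0]
finger_force: 0.0
```

```bash
python3 -m inch '[{"hand":0,"tx":0,"ty":0,"tz":1,"rx":0,"ry":0,"rz":0},{"hand":0,"tx":0,"ty":0,"tz":1,"rx":0,"ry":0,"rz":0},{"hand":0,"tx":0,"ty":0,"tz":1,"rx":0,"ry":0,"rz":0},{"hand":0,"tx":0,"ty":0,"tz":1,"rx":0,"ry":0,"rz":0},{"hand":0,"tx":0,"ty":0,"tz":1,"rx":0,"ry":0,"rz":0},{"hand":0,"tx":0,"ty":0,"tz":0,"rx":0,"ry":0,"rz":0}]' | grep -E "pos|force:|time"
```

```text
time: 20.98
eef_pos: [0.5007, -0.2374, 0.0789]
force: [-3.0, 0.9, 11.3]
finger_force: 5.3
```

```bash
python3 -m inch '[{"hand":0,"tx":0,"ty":0,"tz":0.7,"rx":0,"ry":0,"rz":0},{"hand":0,"tx":0,"ty":0,"tz":0,"rx":0,"ry":0,"rz":0},{"hand":0,"tx":0,"ty":0,"tz":0,"rx":0,"ry":0,"rz":0},{"hand":0,"tx":0,"ty":0,"tz":0,"rx":0,"ry":0,"rz":0},{"hand":0,"tx":0,"ty":0,"tz":0,"rx":0,"ry":0,"rz":0}]' | grep -E "pos|force:|time"; python3 -m inch '[{"hand":0,"tx":0,"ty":0,"tz":-5,"rx":0,"ry":0,"rz":0},{"hand":0,"tx":0,"ty":0,"tz":-20,"rx":0,"ry":0,"rz":0},{"hand":0,"tx":36,"ty":0,"tz":0,"rx":0,"ry":0,"rz":0},{"hand":0,"tx":36,"ty":0,"tz":0,"rx":0,"ry":0,"rz":0},{"hand":0,"tx":0,"ty":0,"tz":0,"rx":0,"ry":0,"rz":0},{"hand":0,"tx":0,"ty":0,"tz":0,"rx":0,"ry":0,"rz":0},{"hand":0,"tx":0,"ty":0,"tz":0,"rx":0,"ry":0,"rz":0},{"hand":0,"tx":0,"ty":0,"tz":0,"rx":0,"ry":0,"rz":0}]' | grep -E "pos|force:|time"; python3 go.py .5204 -.168 .082
python3 - <<'E'
from h import *
c,T,s=snap("wrist");R=np.array(s["orientation"]);p=np.array(s["eef_pos"]);g=cv2.cvtColor(c["pixels"],7).astype(int)
for row in (100,200,280):
    print(row,np.nonzero(np.abs(np.diff(g[row,270:380]))>25)[0]+270)
for col in (316,328):print(col,np.nonzero(np.abs(np.diff(g[:300,col]))>20)[0])
E
```

```text
time: 21.6
eef_pos: [0.5007, -0.2374, 0.0788]
force: [-4.0, 0.6, 13.4]
finger_force: 6.9
time: 22.6
eef_pos: [0.5194, -0.1691, 0.1013]
force: [0.2, -0.1, 0.2]
finger_force: 0.0
p [ 0.5194 -0.1691  0.1013] yaw 74.18 tz axis [-3.e-04 -4.e-04 -1.e+00] togo [ 1.4  0.6 19.3] F [ 0.2  -0.14  0.23] qd 0.25 t 22.6 q [ 41.6  23.5 -32.8 110.6  16.3  50.5 -15.3]
100 []
200 [301 341 342 345]
280 [287 288 295 296 301 303 339 340 343 349 350 357]
316 [ 68  69  70 103 121 178 179 180 196 197 295 296]
328 [ 67  68  69 102 121 179 180 195 196 295 296]
```

```bash
python3 -m inch '[{"hand":0,"tx":1,"ty":0.5,"tz":12,"rx":0,"ry":0,"rz":0},{"hand":0,"tx":0,"ty":0,"tz":2,"rx":0,"ry":0,"rz":0},{"hand":0,"tx":0,"ty":0,"tz":1,"rx":0,"ry":0,"rz":0},{"hand":0,"tx":0,"ty":0,"tz":1,"rx":0,"ry":0,"rz":0},{"hand":0,"tx":0,"ty":0,"tz":1,"rx":0,"ry":0,"rz":0},{"hand":0,"tx":0,"ty":0,"tz":1,"rx":0,"ry":0,"rz":0},{"hand":0,"tx":0,"ty":0,"tz":1,"rx":0,"ry":0,"rz":0},{"hand":0,"tx":0,"ty":0,"tz":1,"rx":0,"ry":0,"rz":0},{"hand":0,"tx":0,"ty":0,"tz":0,"rx":0,"ry":0,"rz":0}]' | grep -E "pos|force:|time"; python3 go.py .5204 -.168 .0775
```

```text
time: 23.78
eef_pos: [0.5206, -0.1669, 0.0817]
force: [-1.0, 0.0, 3.2]
finger_force: 1.4
p [ 0.5206 -0.1669  0.0817] yaw 74.3 tz axis [-0.e+00 -2.e-04 -1.e+00] togo [-1.1  0.   4.2] F [-0.99  0.04  3.25] qd 0.16 t 23.775 q [ 40.7  25.2 -32.1 111.1  17.6  48.5 -16.4]
```

```bash
python3 -m inch '[{"hand":0,"tx":0,"ty":0,"tz":1,"rx":0,"ry":0,"rz":0},{"hand":0,"tx":0,"ty":0,"tz":1,"rx":0,"ry":0,"rz":0},{"hand":0,"tx":0,"ty":0,"tz":1,"rx":0,"ry":0,"rz":0},{"hand":0,"tx":0,"ty":0,"tz":0,"rx":0,"ry":0,"rz":0}]' | grep -E "pos|force:|time"
```

```text
time: 24.28
eef_pos: [0.5206, -0.1669, 0.0783]
force: [-1.3, 0.2, 4.0]
finger_force: 2.1
```

```bash
python3 -m inch '[{"hand":0,"tx":0,"ty":0,"tz":1,"rx":0,"ry":0,"rz":0},{"hand":0,"tx":0,"ty":0,"tz":1,"rx":0,"ry":0,"rz":0},{"hand":0,"tx":0,"ty":0,"tz":0,"rx":0,"ry":0,"rz":0}]' | grep -E "pos|force:|time"
```

```text
time: 24.65
eef_pos: [0.5207, -0.167, 0.0781]
force: [-4.8, 0.8, 15.4]
finger_force: 7.4
```

```bash
python3 -m inch '[{"hand":0,"tx":0,"ty":0,"tz":0.8,"rx":0,"ry":0,"rz":0},{"hand":0,"tx":0,"ty":0,"tz":0,"rx":0,"ry":0,"rz":0},{"hand":0,"tx":0,"ty":0,"tz":0,"rx":0,"ry":0,"rz":0},{"hand":0,"tx":0,"ty":0,"tz":0,"rx":0,"ry":0,"rz":0},{"hand":0,"tx":0,"ty":0,"tz":0,"rx":0,"ry":0,"rz":0},{"hand":0,"tx":0,"ty":0,"tz":0,"rx":0,"ry":0,"rz":0}]' | grep -E "pos|force:|time"; python3 -m inch '[{"hand":0,"tx":0,"ty":0,"tz":-5,"rx":0,"ry":0,"rz":0},{"hand":0,"tx":0,"ty":0,"tz":-20,"rx":0,"ry":0,"rz":0},{"hand":0,"tx":36,"ty":0,"tz":0,"rx":0,"ry":0,"rz":0},{"hand":0,"tx":36,"ty":0,"tz":0,"rx":0,"ry":0,"rz":0},{"hand":0,"tx":0,"ty":0,"tz":0,"rx":0,"ry":0,"rz":0},{"hand":0,"tx":0,"ty":0,"tz":0,"rx":0,"ry":0,"rz":0},{"hand":0,"tx":0,"ty":0,"tz":0,"rx":0,"ry":0,"rz":0},{"hand":0,"tx":0,"ty":0,"tz":0,"rx":0,"ry":0,"rz":0}]' | grep -E "pos|force:|time"; python3 go.py .5399 -.0975 .078
```

```text
time: 25.4
eef_pos: [0.5207, -0.167, 0.0781]
force: [-6.0, 0.7, 20.3]
finger_force: 9.6
time: 26.4
eef_pos: [0.5397, -0.099, 0.1005]
force: [0.2, -0.3, 0.2]
finger_force: 0.0
p [ 0.5397 -0.099   0.1005] yaw 74.18 tz axis [-4.e-04 -4.e-04 -1.e+00] togo [ 1.5 -0.3 22.5] F [ 0.15 -0.26  0.17] qd 0.37 t 26.4 q [ 34.9  24.1 -34.  110.2  17.2  50.8 -23.6]
```

Flush at 20 N. Now the left end again.

```bash
python3 -m inch '[{"hand":0,"tx":1,"ty":0,"tz":14,"rx":0,"ry":0,"rz":0},{"hand":0,"tx":0,"ty":0,"tz":2,"rx":0,"ry":0,"rz":0},{"hand":0,"tx":0,"ty":0,"tz":1.5,"rx":0,"ry":0,"rz":0},{"hand":0,"tx":0,"ty":0,"tz":1.5,"rx":0,"ry":0,"rz":0},{"hand":0,"tx":0,"ty":0,"tz":1,"rx":0,"ry":0,"rz":0},{"hand":0,"tx":0,"ty":0,"tz":1,"rx":0,"ry":0,"rz":0},{"hand":0,"tx":0,"ty":0,"tz":1,"rx":0,"ry":0,"rz":0},{"hand":0,"tx":0,"ty":0,"tz":1,"rx":0,"ry":0,"rz":0},{"hand":0,"tx":0,"ty":0,"tz":0,"rx":0,"ry":0,"rz":0}]' | grep -E "pos|force:|time"
```

```text
time: 27.52
eef_pos: [0.5404, -0.0967, 0.0782]
force: [-1.9, 0.4, 3.7]
finger_force: 2.4
```

```bash
python3 -m inch '[{"hand":0,"tx":0,"ty":0,"tz":1,"rx":0,"ry":0,"rz":0},{"hand":0,"tx":0,"ty":0,"tz":1,"rx":0,"ry":0,"rz":0},{"hand":0,"tx":0,"ty":0,"tz":0,"rx":0,"ry":0,"rz":0},{"hand":0,"tx":0,"ty":0,"tz":0,"rx":0,"ry":0,"rz":0},{"hand":0,"tx":0,"ty":0,"tz":0,"rx":0,"ry":0,"rz":0},{"hand":0,"tx":0,"ty":0,"tz":0,"rx":0,"ry":0,"rz":0}]' | grep -E "pos|force:|time"
```

```text
time: 28.28
eef_pos: [0.5406, -0.0967, 0.0781]
force: [-6.2, 0.0, 17.0]
finger_force: 8.1
```

```bash
python3 -m inch '[{"hand":0,"tx":0,"ty":0,"tz":-5,"rx":0,"ry":0,"rz":0},{"hand":0,"tx":0,"ty":0,"tz":-20,"rx":0,"ry":0,"rz":0},{"hand":0,"tx":-48,"ty":0,"tz":0,"rx":0,"ry":0,"rz":0},{"hand":0,"tx":-48,"ty":0,"tz":0,"rx":0,"ry":0,"rz":0},{"hand":0,"tx":-48,"ty":0,"tz":0,"rx":0,"ry":0,"rz":0},{"hand":0,"tx":0,"ty":0,"tz":0,"rx":0,"ry":0,"rz":0},{"hand":0,"tx":0,"ty":0,"tz":0,"rx":0,"ry":0,"rz":0},{"hand":0,"tx":0,"ty":0,"tz":0,"rx":0,"ry":0,"rz":0},{"hand":0,"tx":0,"ty":0,"tz":0,"rx":0,"ry":0,"rz":0}]' | grep -E "pos|force:|time"; python3 go.py .5007 -.2365 .078
```

```text
time: 29.4
eef_pos: [0.502, -0.2336, 0.1008]
force: [0.4, 0.0, -0.1]
finger_force: 0.0
p [ 0.502  -0.2336  0.1008] yaw 74.47 tz axis [ 4.e-04  5.e-04 -1.e+00] togo [-3.2 -0.5 22.8] F [ 0.45  0.03 -0.1 ] qd 0.41 t 29.4 q [ 47.5  24.  -31.6 109.6  15.9  50.7  -7.7]
```

```bash
python3 -m inch '[{"hand":0,"tx":-2.5,"ty":-0.5,"tz":14,"rx":0,"ry":0,"rz":0},{"hand":0,"tx":0,"ty":0,"tz":2,"rx":0,"ry":0,"rz":0},{"hand":0,"tx":0,"ty":0,"tz":1.5,"rx":0,"ry":0,"rz":0},{"hand":0,"tx":0,"ty":0,"tz":1.5,"rx":0,"ry":0,"rz":0},{"hand":0,"tx":0,"ty":0,"tz":1,"rx":0,"ry":0,"rz":0},{"hand":0,"tx":0,"ty":0,"tz":1,"rx":0,"ry":0,"rz":0},{"hand":0,"tx":0,"ty":0,"tz":1,"rx":0,"ry":0,"rz":0},{"hand":0,"tx":0,"ty":0,"tz":1,"rx":0,"ry":0,"rz":0},{"hand":0,"tx":0,"ty":0,"tz":0,"rx":0,"ry":0,"rz":0}]' | grep -E "pos|force:|time"
```

```text
time: 30.52
eef_pos: [0.5003, -0.2376, 0.0782]
force: [-2.6, 0.3, 4.9]
finger_force: 2.3
```

```bash
python3 -m inch '[{"hand":0,"tx":0,"ty":0,"tz":1,"rx":0,"ry":0,"rz":0},{"hand":0,"tx":0,"ty":0,"tz":1,"rx":0,"ry":0,"rz":0},{"hand":0,"tx":0,"ty":0,"tz":0,"rx":0,"ry":0,"rz":0},{"hand":0,"tx":0,"ty":0,"tz":0,"rx":0,"ry":0,"rz":0},{"hand":0,"tx":0,"ty":0,"tz":0,"rx":0,"ry":0,"rz":0},{"hand":0,"tx":0,"ty":0,"tz":0,"rx":0,"ry":0,"rz":0}]' | grep -E "pos|force:|time";  python3 -m inch '[{"hand":0,"tx":0,"ty":0,"tz":-5,"rx":0,"ry":0,"rz":0},{"hand":0,"tx":0,"ty":0,"tz":-40,"rx":0,"ry":0,"rz":0},{"hand":0,"tx":0,"ty":0,"tz":-60,"rx":0,"ry":0,"rz":0},{"hand":0,"tx":20,"ty":0,"tz":-20,"rx":0,"ry":0,"rz":0},{"hand":0,"tx":40,"ty":0,"tz":0,"rx":0,"ry":0,"rz":0},{"hand":0,"tx":0,"ty":0,"tz":0,"rx":0,"ry":0,"rz":0},{"hand":0,"tx":0,"ty":0,"tz":0,"rx":0,"ry":0,"rz":0},{"hand":0,"tx":0,"ty":0,"tz":0,"rx":0,"ry":0,"rz":0},{"hand":0,"tx":0,"ty":0,"tz":0,"rx":0,"ry":0,"rz":0},{"hand":0,"tx":0,"ty":0,"tz":0,"rx":0,"ry":0,"rz":0}]' | grep -E "pos|force:|time"
python3 - <<'E'
from h import *
c,T,s=snap("wrist");print(np.round(s["qd"],2))
for m in masks_of("wrist","straightedge")[:3]:
    ys,xs=np.nonzero(m["region"]);w=p2w(c,T,np.c_[xs,ys],.078)[:,:2];print(m["confidence"],m["location"],cv2.minAreaRect((w*1000).astype(np.float32)))
E
```

```text
time: 31.28
eef_pos: [0.5004, -0.2376, 0.0781]
force: [-5.5, 2.1, 16.5]
finger_force: 7.9
time: 32.52
eef_pos: [0.5162, -0.1805, 0.2004]
force: [0.5, 1.2, 0.1]
finger_force: 0.0
[-0.08 -0.19 -0.34 -0.17 -0.06  0.11 -0.02]
0.94 [322.0, 199.3] ((522.398193359375, -157.40008544921875), (152.83062744140625, 22.920812606811523), 73.46440124511719)
0.94 [127.6, 347.9] ((310.5334167480469, -234.62796020507812), (144.1039276123047, 21.813175201416016), 8.042339324951172)
```

Left, middle and right all read 78.1 mm under load, so the straightedge lies flat and still centred. Handing in.

```bash
python3 -c "
from cell import order;print(order.job_done())"
```

```text
the job is handed in; nothing more can be done
None
```

I handed the job in at about 33 s: the straightedge rocked left then right at about 15 N, the button went flush under about 20 N, and the end presses afterwards (about 17 N) showed no rocking, though laying it down briefly reached about 6.5 N and may have nudged the button up to 1 mm early.

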